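# Open the veneer press and back its screw off a quarter turn

## Robot

A 6-joint arm with a two-finger parallel gripper is mounted at the origin on the work surface. World frame = base frame: x ahead of the robot, y to its left, z up, the work surface at z = 0. Lengths are in m, angles in rad, forces in N, time in s.
With the tool pointing down it reaches from about 0.325 to 0.775 m from the base axis. Payload 9.3 kg.
Tool frame: the origin (TCP) lies at the very end of the fingers, on their centre line; the grasp point (between the pads) lies 19 mm behind it; z points along the fingers, y is the direction in which the jaws open and shut (so a half turn about z gives the same grasp; the last joint's range is limited). The gripper opens to 85 mm and grips with 20 to 120 N. Pads are 22 mm wide; open, the fingers measure 114 mm over their backs; the gripper's body (76 mm by 85 mm) begins 54 mm behind the grasp point. The pads swing forward as they close: fully open they stand 13 mm farther back than shut.
Start: joints at [-0.153, 0.259, 0.021, 1.334, 0, 1.418], TCP at [0.55, -0, 0.205] pointing down, gripper open.
Joint ranges: [-3.04, 3.04], [-0.91, 1.82], [-1.04, 1.36], [-1.92, 1.95], [-1.52, 1.45], [-3.14, 3.14]. Speed limits (rad/s): [2.22, 2.22, 2.79, 3.14, 3.14, 3.14].

## Interface

Orientations are given as a rotation vector (axis times angle).
In Python, from cell import r gives the robot as it stands. The module is installed in compiled form; this text tells all that it offers.
- The arm moves only by the tool carry_out, never from a script. Its argument "series" is a list of rows, each an object of numbers: "dx", "dy", "dz": the shift along the tool's x, y, z in units of 25 mm (1.0 is 25 mm); "yaw": the turn about the tool's z in units of 10 degrees (1.0 is 10 degrees); "gripper": the finger opening in mm, from 0 to 85.4. A call has 1 to 20 rows; each row shifts and turns the commanded pose from where the row before left it, along the tool's axes as they then stand; what a row does not reach is not made up. A row lasts 1/8 s, in which the tool goes at most 62.5 mm and 10.7 degrees, less where a joint would pass 70% of its speed; a pose out of reach is approached as far as the arm can. A call is refused whole if a number of a shift passes 1 or a number of a turn 1, either way. A call with a gripper value outside its range is refused whole. The fingers move at their own pace and stop on an object; the grip force is fixed at half the most. Time passes only in rows, so rows that do not move let the fingers close. It gives the time, the measured TCP pose, the force and the opening at its end, in the units of the state.
- r.observe(): the state, without advancing time (a new reading comes with each control period).
- r.snapshot(name): name is "scene" or "side" or "wrist"; returns a dict with "img" (420x560x3 uint8, red, green, blue), "intrinsics" (3x3 intrinsics, pixels), "view" (4x4, takes a point from world to camera coordinates); the wrist camera has in their place "tool_from_camera" (4x4, takes a point from camera to tool coordinates, whose origin is the TCP and whose axes are the flange's). Camera axes: x right, y down, z forward; pixel columns grow to the right and rows downward; lengths in m; the calibration is good to about 2 mm. A picture is of the moment at which its call begins: read the wrist's pose just before it. There is no depth.
- r.sign_off(): hands the job in, once; it reports no verdict.
The state is a dict: "t": time; "q": joint angles; "joint_velocities": joint speeds; "tau": joint torques, N m; "tool_pos": TCP position; "tool_rot": TCP orientation; "contact_force": force on the tool from outside, world axes, zero at the start; "wrist_torque": the same for the moment, N m; "grip_width": opening from 0.0 (shut) to 1.0 (fully open).
Only numpy, scipy, OpenCV 4.12 (cv2) and the standard library are available. Lean on these libraries where they do the work, as an engineer would, in place of code of your own. Each camera call takes 0.05 s, during which the arm holds its last target.

## Task

The panel in the veneer press with the red handwheel is ready to come out: crank that wheel counter-clockwise (seen from above) by its upright handle, for more than a full turn, until you feel it come up hard against its stop, then back it off clockwise by a quarter turn so the screw does not jam, and let go. The glue in the press with the blue wheel is still curing: do not turn its wheel.

Things in the scene. Friction and masses are not known exactly. Their poses are not given: they have to be found in the camera images.
- red_axis (a point): Point on the upright axis of the red handwheel, 255 mm above the bench. The wheel lies flat on top of a press (170 x 220 mm plywood base, two columns, grey crossbar and plate): 144 mm across, rim top 221 mm above the bench, hub no higher than 227 mm. Turning does not change its height. The press may stand left or right, turned up to 23 degrees; the other press has a blue wheel.
- red_handle (a point): Middle of the grip of the red wheel's handle, 255 mm above the bench: an upright black round handle, 24 mm in diameter, on the rim 65 mm from the wheel's axis, reaching from 224 to 281 mm above the bench. It goes round with the wheel. The sleeve spins freely on its pin, so a gripper can hold it from above and go round in a circle without turning itself.
- red_wheel (a joint): Angle of the red wheel in rad; grows counter-clockwise seen from above (the plate below rises 12 mm a turn); 0 with the plate down on the panel. It starts between 0 and 3; the hard stop comes 1.2 to 1.7 turns after the start and is the same for every start. Friction is about 4 N at the handle; the wheel stays where it is left, and at the stop it goes no farther.
- blue_wheel (a joint): Angle of the blue handwheel on the other press, in rad, same sense; starts at 0, screwed down tight, and is to be left there.

How it is judged:
On the way:
1. the red wheel has been cranked counter-clockwise up to its stop (within 7 degrees) (value of joint red_wheel above 10.38 rad), for 0.1 s.
At the end, for the whole second after the job is handed in: The red wheel rests a quarter turn (90 degrees, within 20 degrees either way) clockwise of its stop, having been at the stop before, and the blue wheel is still screwed down, turned by less than 11 degrees (value of joint red_wheel between 8.58 and 9.28 rad and velocity of joint red_wheel between -0.1 and 0.1 rad/s and value of joint blue_wheel below 0.2 rad); the robot touches nothing.
It fails at once if the blue wheel is turned by more than 11 degrees (value of joint blue_wheel above 0.2 rad).
It also fails if it takes over 58 s, if anything falls off the work surface, if the arm or the gripper's body presses on something with over 40 N, if the wrist force passes 120 N, or if a joint passes its speed limit or range.

## Working session

There is one attempt and no reset: what is moved stays moved. The work goes in short steps, Python scripts to look and compute and a tool call to move; the robot and the scene stay as the last step left them, time stands still between calls to the robot, and variables do not carry over. Pictures are saved under pics/ and viewed, and the job is handed in when it is done.

Besides the shell and the picture viewer there is one more tool, called by a JSON object that holds its "op" and its "data", one argument or row to a line. carry_out: Moves the arm, as the interface text tells. Its arguments: {"type":"object","properties":{"series":{"type":"array"}},"required":["series"]}

```bash
mkdir -p pics; python3 - <<'E'
from cell import r
import cv2
o=r.observe();print({k:o[k] for k in('t','tool_pos','tool_rot','contact_force','grip_width')})
for n in("scene","side"):
    s=r.snapshot(n);cv2.imwrite(f"pics/{n}0.png",s["img"][:,:,::-1]);print(s["intrinsics"],s["view"])
E
```

```text
{'t': 0.0, 'tool_pos': array([5.49676618e-01, 6.60578583e-05, 2.04463801e-01]), 'tool_rot': array([-2.22066044e+00, -2.22068188e+00,  1.23070006e-03]), 'contact_force': array([ 0.99261648,  0.01969082, -0.50632318]), 'grip_width': 1.0028477403457066}
[[404.97676275   0.         278.65920139]
 [  0.         404.97676275 207.39403248]
 [  0.           0.           1.        ]] [[ 0.58215214  0.81301035  0.01063289 -0.32312786]
 [ 0.63519032 -0.44658352 -0.63015587 -0.15634596]
 [-0.50757477  0.3736005  -0.77639585  1.14570227]
 [ 0.          0.          0.          1.        ]]
[[501.25066982   0.         278.62863676]
 [  0.         501.25066982 214.78501626]
 [  0.           0.           1.        ]] [[-0.96197121 -0.27313138 -0.00326101  0.52177675]
 [-0.14562055  0.52290429 -0.83986056  0.29253318]
 [ 0.23109747 -0.80744681 -0.54279241  0.92864527]
 [ 0.          0.          0.          1.        ]]
```

View pics/scene0.png

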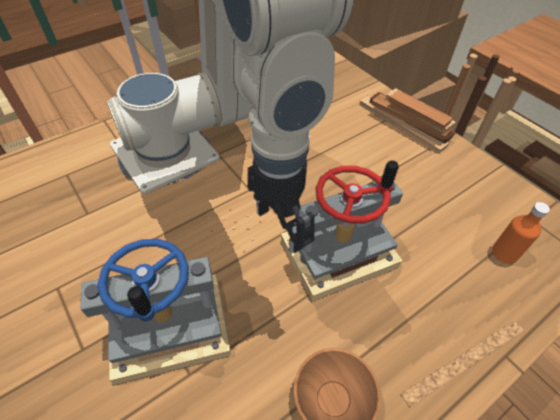

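View pics/side0.png

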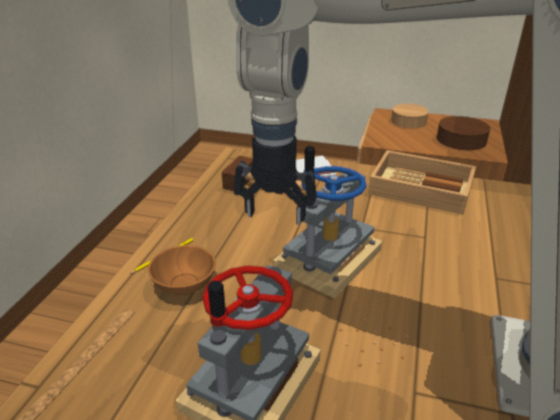

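The scene view shows the red wheel at about (353,192) with its handle at (390,175). In the side view they are at (248,297) and (217,302).

```bash
cat > h.py <<'E'
import numpy as np,cv2
def ray(s,u,v,z):
    V=s["view"];R=V[:3,:3];t=V[:3,3];c=-R.T@t
    d=R.T@np.linalg.inv(s["intrinsics"])@np.array([u,v,1.]);return c+d*(z-c[2])/d[2]
def proj(s,p):
    c=s["view"][:3,:3]@np.asarray(p)+s["view"][:3,3];k=s["intrinsics"]@c;return k[:2]/k[2]
def wheel(s,col,roi):
    im=s["img"].astype(int);R,G,B=im[...,0],im[...,1],im[...,2]
    m=((R>110)&(G<60)&(B<60)) if col=='r' else ((B>90)&(R<70)&(B>G+30))
    x0,x1,y0,y1=roi;k=np.zeros(m.shape,bool);k[y0:y1,x0:x1]=1
    m=(m&k).astype(np.uint8)*255
    c=max(cv2.findContours(m,cv2.RETR_EXTERNAL,cv2.CHAIN_APPROX_NONE)[0],key=len)[:,0]
    P=np.array([ray(s,u,v,.214)[:2] for u,v in cv2.convexHull(c)[:,0]])
    w=np.c_[2*P,np.ones(len(P))];a=np.linalg.lstsq(w,(P**2).sum(1),rcond=None)[0]
    return a[:2],np.sqrt(a[2]+a[:2]@a[:2]),np.abs(np.linalg.norm(P-a[:2],axis=1)-.072).max()
def handle(s,roi):
    x0,x1,y0,y1=roi;m=np.zeros(s["img"].shape[:2],np.uint8)
    m[y0:y1,x0:x1]=(s["img"][y0:y1,x0:x1].max(2)<50)*255
    c=max(cv2.findContours(m,cv2.RETR_EXTERNAL,cv2.CHAIN_APPROX_NONE)[0],key=cv2.contourArea)
    M=cv2.moments(c);u,v=M['m10']/M['m00'],M['m01']/M['m00']
    return (u,v),cv2.boundingRect(c),ray(s,u,v,.2525)[:2]
E
python3 - <<'E'
from cell import r
from h import *
for n,wr,hr,br in(("scene",(300,400,150,235),(375,405,150,195),(90,200,230,325)),("side",(195,300,255,335),(205,228,278,325),(300,380,160,210))):
    s=r.snapshot(n);w=wheel(s,'r',wr);h=handle(s,hr);print(n,w,h)
    d=h[2]-w[0];print(np.linalg.norm(d),np.degrees(np.arctan2(d[1],d[0])));print('blue',wheel(s,'b',br))
E
```

```text
scene (array([0.54212488, 0.1797645 ]), np.float64(0.06966543952563312), np.float64(0.004261856819580717)) ((389.06073752711495, 174.36514822848878), (382, 162, 16, 26), array([0.56824367, 0.23890427]))
0.06465062893030822 66.17158723111001
blue (array([ 0.47940735, -0.21757325]), np.float64(0.07053811052577516), np.float64(0.0027841511388790735))
side (array([0.54252779, 0.17706356]), np.float64(0.07212794493793236), np.float64(0.00166027103681253)) ((216.3341453511977, 298.7409663012586), (209, 282, 16, 35), array([0.56824645, 0.23833767]))
0.06645273235718718 67.2306803438184
blue (array([ 0.47756224, -0.22019304]), np.float64(0.06954321074523699), np.float64(0.01574602200497783))
```

Both views agree: the axis is at about (0.542, 0.178) and the handle at (0.568, 0.2385). The tool's x is world y, and its y is world x. I'll rise, then go above the handle.

{"op": "carry_out", "data": {
  "series": [
    {"dz":-1},
    {"dz":-1},
    {"dz":-1},
    {"dz":-1},
    {"dx":1,"dz":-0.2},
    {"dx":1},
    {"dx":1},
    {"dx":1},
    {"dx":1},
    {"dx":1,"dy":0.25},
    {"dx":1,"dy":0.25},
    {"dx":1,"dy":0.24},
    {"dx":0.8},
    {"dx":0.74},
    {},
    {}
  ]
}}

```text
schema error: expected keys dx, dy, dz, yaw, gripper
```

```bash
python3 - <<'E'
from cell import r
from h import *
from scipy.spatial.transform import Rotation as Ro
o=r.observe();s=r.snapshot("wrist");cv2.imwrite("pics/w1.png",s["img"][:,:,::-1])
print(o['tool_pos'],o['tool_rot'],o['contact_force'],s["tool_from_camera"])
T=np.eye(4);T[:3,:3]=Ro.from_rotvec(o['tool_rot']).as_matrix();T[:3,3]=o['tool_pos']
s["view"]=np.linalg.inv(T@s["tool_from_camera"])
for p in([.5423,.178,.227],[.5682,.2385,.281],[.5682,.2385,.224]):print(proj(s,p))
E
```

```text
[5.49820019e-01 7.11886929e-06 2.04725607e-01] [-2.22107865e+00 -2.22093678e+00  7.33196228e-04] [ 1.2120934   0.4996894  -0.54210718] [[-1.55186572e-05 -9.54318784e-01 -2.98790324e-01  7.53140097e-02]
 [ 9.99999429e-01 -3.34149515e-04  1.01531571e-03 -4.54294579e-04]
 [-1.06877550e-03 -2.98790137e-01  9.54318244e-01 -1.69333877e-01]
 [ 0.00000000e+00  0.00000000e+00  0.00000000e+00  1.00000000e+00]]
[ 251.49226812 -196.08464605]
[  421.2745478  -1245.26972213]
[ 335.61698362 -460.77214386]
```

View pics/w1.png

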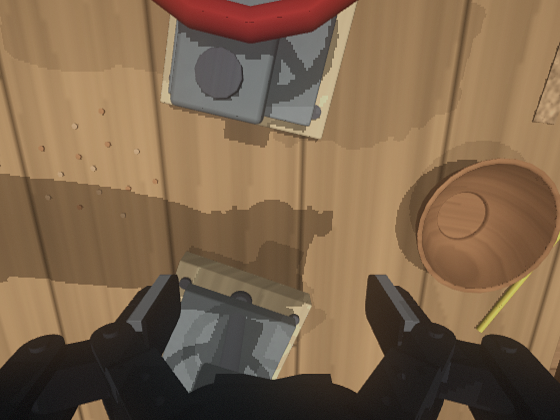

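All keys are required, so the move was refused. The wrist view shows the edge of the red rim at the top, about (250,30), and the base below it. I'll repeat the move with full rows.

{"op": "carry_out", "data": {
  "series": [
    {"dx":0,"dy":0,"dz":-1,"yaw":0,"gripper":85},
    {"dx":0,"dy":0,"dz":-1,"yaw":0,"gripper":85},
    {"dx":0,"dy":0,"dz":-1,"yaw":0,"gripper":85},
    {"dx":0,"dy":0,"dz":-1,"yaw":0,"gripper":85},
    {"dx":1,"dy":0,"dz":-0.2,"yaw":0,"gripper":85},
    {"dx":1,"dy":0,"dz":0,"yaw":0,"gripper":85},
    {"dx":1,"dy":0,"dz":0,"yaw":0,"gripper":85},
    {"dx":1,"dy":0,"dz":0,"yaw":0,"gripper":85},
    {"dx":1,"dy":0,"dz":0,"yaw":0,"gripper":85},
    {"dx":1,"dy":0.25,"dz":0,"yaw":0,"gripper":85},
    {"dx":1,"dy":0.25,"dz":0,"yaw":0,"gripper":85},
    {"dx":1,"dy":0.24,"dz":0,"yaw":0,"gripper":85},
    {"dx":0.8,"dy":0,"dz":0,"yaw":0,"gripper":85},
    {"dx":0.74,"dy":0,"dz":0,"yaw":0,"gripper":85},
    {"dx":0,"dy":0,"dz":0,"yaw":0,"gripper":85},
    {"dx":0,"dy":0,"dz":0,"yaw":0,"gripper":85}
  ]
}}

```text
t: 2.25
tool_pos: [0.5684, 0.2382, 0.3102]
tool_rot: [2.221, 2.221, -0.0]
contact_force: [0.8, -0.6, 0.0]
grip_width: 0.993
```

```bash
python3 - <<'E'
from cell import r
from h import *
from scipy.spatial.transform import Rotation as Ro
o=r.observe();s=r.snapshot("wrist");cv2.imwrite("pics/w2.png",s["img"][:,:,::-1])
print(o['t'],o['tool_pos'],o['tool_rot'],o['contact_force'])
T=np.eye(4);T[:3,:3]=Ro.from_rotvec(o['tool_rot']).as_matrix();T[:3,3]=o['tool_pos']
s["view"]=np.linalg.inv(T@s["tool_from_camera"])
for p in([.5423,.178,.227],[.5682,.2385,.281],[.5682,.2385,.224]):print(proj(s,p))
E
```

```text
2.25 [0.5683957  0.23822543 0.31017541] [ 2.22122216e+00  2.22136636e+00 -1.58975872e-04] [ 0.83074557 -0.59296601  0.00949205]
[243.20105566 278.30265823]
[272.6770638  235.69194072]
[272.58498914 211.46644407]
```

View pics/w2.png

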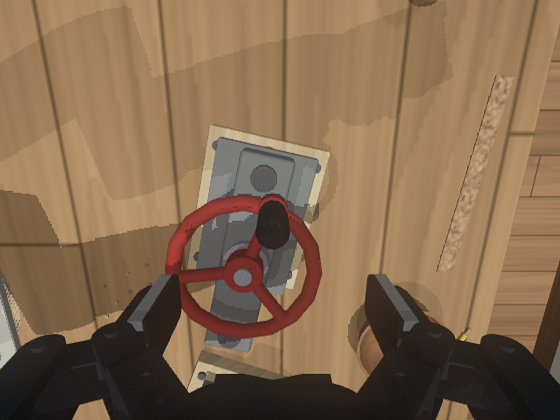

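The hub shows at (243,277) and was predicted at (243,278). The handle top, at about (273,232), also matches. I'll lower and close.

{"op": "carry_out", "data": {
  "series": [
    {"dx":0,"dy":0,"dz":0.9,"yaw":0,"gripper":85},
    {"dx":0,"dy":0,"dz":0.9,"yaw":0,"gripper":85},
    {"dx":0,"dy":0,"dz":0.8,"yaw":0,"gripper":85},
    {"dx":0,"dy":0,"dz":0,"yaw":0,"gripper":60},
    {"dx":0,"dy":0,"dz":0,"yaw":0,"gripper":40},
    {"dx":0,"dy":0,"dz":0,"yaw":0,"gripper":15},
    {"dx":0,"dy":0,"dz":0,"yaw":0,"gripper":15},
    {"dx":0,"dy":0,"dz":0,"yaw":0,"gripper":15},
    {"dx":0,"dy":0,"dz":0,"yaw":0,"gripper":15},
    {"dx":0,"dy":0,"dz":0,"yaw":0,"gripper":15}
  ]
}}

```text
t: 3.55
tool_pos: [0.5686, 0.2384, 0.2464]
tool_rot: [2.221, 2.221, 0.002]
contact_force: [-1.8, -1.8, 5.3]
grip_width: 0.228
```

```bash
cat >t.py <<'E'
import sys,numpy as np,json
a,n,st=float(sys.argv[1]),int(sys.argv[2]),float(sys.argv[3]); g=float(sys.argv[4]) if len(sys.argv)>4 else 15
c=np.deg2rad(a+st*np.arange(n+1));x=65*np.cos(c)/25;y=65*np.sin(c)/25
for i in range(n):print(round(y[i+1]-y[i],2),round(x[i+1]-x[i],2))
E
python3 t.py 66.8 6 10; python3 -c "
from cell import r;print(r.observe()['grip_width'])"
```

```text
0.14 -0.43
0.06 -0.45
-0.01 -0.45
-0.09 -0.44
-0.17 -0.42
-0.24 -0.39
0.22811039131178995
```

{"op": "carry_out", "data": {
  "series": [
    {"dx":0.14,"dy":-0.43,"dz":0,"yaw":0,"gripper":15},
    {"dx":0.06,"dy":-0.45,"dz":0,"yaw":0,"gripper":15},
    {"dx":-0.01,"dy":-0.45,"dz":0,"yaw":0,"gripper":15},
    {"dx":-0.09,"dy":-0.44,"dz":0,"yaw":0,"gripper":15},
    {"dx":-0.17,"dy":-0.42,"dz":0,"yaw":0,"gripper":15},
    {"dx":-0.24,"dy":-0.39,"dz":0,"yaw":0,"gripper":15}
  ]
}}

```text
t: 4.3
tool_pos: [0.5044, 0.2322, 0.2464]
tool_rot: [-2.22, -2.222, -0.007]
contact_force: [1.5, 5.8, 4.6]
grip_width: 0.227
```

```bash
python3 - <<'E'
from cell import r
from h import *
o=r.observe();d=o['tool_pos'][:2]-[.5423,.178];print(o['tool_pos'],o['contact_force'],np.hypot(*d),np.degrees(np.arctan2(d[1],d[0])),o['grip_width'])
s=r.snapshot("scene");cv2.imwrite("pics/s2.png",s["img"][:,:,::-1])
E
python3 t.py 126.8 18 10
```

```text
[0.50435591 0.23220271 0.24636013] [1.48466748 5.84281883 4.63639561] 0.06616409396095124 124.99357936013321 0.22737569777427627
-0.3 -0.34
-0.36 -0.28
-0.4 -0.21
-0.43 -0.14
-0.45 -0.06
-0.45 0.01
-0.44 0.09
-0.42 0.17
-0.39 0.24
-0.34 0.3
-0.28 0.36
-0.21 0.4
-0.14 0.43
-0.06 0.45
0.01 0.45
0.09 0.44
0.17 0.42
0.24 0.39
```

View pics/s2.png

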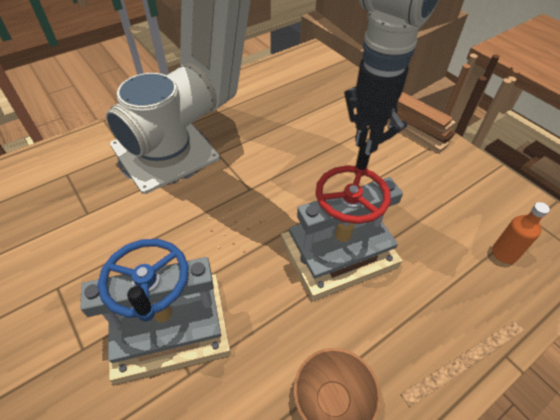

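The handle, now at about (362,160), has gone round with the gripper and the forces are small. I'll continue for 180°.

{"op": "carry_out", "data": {
  "series": [
    {"dx":-0.3,"dy":-0.34,"dz":0,"yaw":0,"gripper":15},
    {"dx":-0.36,"dy":-0.28,"dz":0,"yaw":0,"gripper":15},
    {"dx":-0.4,"dy":-0.21,"dz":0,"yaw":0,"gripper":15},
    {"dx":-0.43,"dy":-0.14,"dz":0,"yaw":0,"gripper":15},
    {"dx":-0.45,"dy":-0.06,"dz":0,"yaw":0,"gripper":15},
    {"dx":-0.45,"dy":0.01,"dz":0,"yaw":0,"gripper":15},
    {"dx":-0.44,"dy":0.09,"dz":0,"yaw":0,"gripper":15},
    {"dx":-0.42,"dy":0.17,"dz":0,"yaw":0,"gripper":15},
    {"dx":-0.39,"dy":0.24,"dz":0,"yaw":0,"gripper":15}
  ]
}}

```text
t: 5.48
tool_pos: [0.4901, 0.1397, 0.2463]
tool_rot: [-2.221, -2.222, -0.0]
contact_force: [-5.8, 2.3, 8.5]
grip_width: 0.224
```

{"op": "carry_out", "data": {
  "series": [
    {"dx":-0.34,"dy":0.3,"dz":0,"yaw":0,"gripper":15},
    {"dx":-0.28,"dy":0.36,"dz":0,"yaw":0,"gripper":15},
    {"dx":-0.21,"dy":0.4,"dz":0,"yaw":0,"gripper":15},
    {"dx":-0.14,"dy":0.43,"dz":0,"yaw":0,"gripper":15},
    {"dx":-0.06,"dy":0.45,"dz":0,"yaw":0,"gripper":15},
    {"dx":0.01,"dy":0.45,"dz":0,"yaw":0,"gripper":15},
    {"dx":0.09,"dy":0.44,"dz":0,"yaw":0,"gripper":15},
    {"dx":0.17,"dy":0.42,"dz":0,"yaw":0,"gripper":15},
    {"dx":0.24,"dy":0.39,"dz":0,"yaw":0,"gripper":15}
  ]
}}

```text
t: 6.6
tool_pos: [0.5814, 0.1272, 0.2463]
tool_rot: [-2.221, -2.221, -0.0]
contact_force: [-8.8, 2.9, 9.0]
grip_width: 0.229
```

```bash
cat >o.py <<'E'
from cell import r
from h import *
o=r.observe();d=o['tool_pos'][:2]-[.5423,.178];a=np.arctan2(d[1],d[0]);f=o['contact_force']
print(o['t'],o['tool_pos'],f,'R',np.hypot(*d),'ang',np.degrees(a)%360,'Frad',f[:2]@[np.cos(a),np.sin(a)],'Ftan',f[:2]@[-np.sin(a),np.cos(a)],o['grip_width'],o['tool_rot'])
E
python3 o.py; python3 t.py 306.8 18 10
```

```text
6.6 [0.58137337 0.12723733 0.24625049] [-8.80629328  2.8735915   8.95637397] R 0.0640591625880326 ang 307.58643168659296 Frad -7.648596761915522 Ftan -5.2256384278244195 0.22866749027748437 [-2.22055956e+00 -2.22112011e+00 -2.16106797e-04]
0.3 0.34
0.36 0.28
0.4 0.21
0.43 0.14
0.45 0.06
0.45 -0.01
0.44 -0.09
0.42 -0.17
0.39 -0.24
0.34 -0.3
0.28 -0.36
0.21 -0.4
0.14 -0.43
0.06 -0.45
-0.01 -0.45
-0.09 -0.44
-0.17 -0.42
-0.24 -0.39
```

{"op": "carry_out", "data": {
  "series": [
    {"dx":0.3,"dy":0.34,"dz":0,"yaw":0,"gripper":15},
    {"dx":0.36,"dy":0.28,"dz":0,"yaw":0,"gripper":15},
    {"dx":0.4,"dy":0.21,"dz":0,"yaw":0,"gripper":15},
    {"dx":0.43,"dy":0.14,"dz":0,"yaw":0,"gripper":15},
    {"dx":0.45,"dy":0.06,"dz":0,"yaw":0,"gripper":15},
    {"dx":0.45,"dy":-0.01,"dz":0,"yaw":0,"gripper":15},
    {"dx":0.44,"dy":-0.09,"dz":0,"yaw":0,"gripper":15},
    {"dx":0.42,"dy":-0.17,"dz":0,"yaw":0,"gripper":15},
    {"dx":0.39,"dy":-0.24,"dz":0,"yaw":0,"gripper":15}
  ]
}}

```text
t: 7.72
tool_pos: [0.5951, 0.2166, 0.2463]
tool_rot: [2.22, 2.218, -0.001]
contact_force: [-2.2, -8.2, 7.6]
grip_width: 0.228
```

{"op": "carry_out", "data": {
  "series": [
    {"dx":0.34,"dy":-0.3,"dz":0,"yaw":0,"gripper":15},
    {"dx":0.28,"dy":-0.36,"dz":0,"yaw":0,"gripper":15},
    {"dx":0.21,"dy":-0.4,"dz":0,"yaw":0,"gripper":15},
    {"dx":0.14,"dy":-0.43,"dz":0,"yaw":0,"gripper":15},
    {"dx":0.06,"dy":-0.45,"dz":0,"yaw":0,"gripper":15},
    {"dx":-0.01,"dy":-0.45,"dz":0,"yaw":0,"gripper":15},
    {"dx":-0.09,"dy":-0.44,"dz":0,"yaw":0,"gripper":15},
    {"dx":-0.17,"dy":-0.42,"dz":0,"yaw":0,"gripper":15}
  ]
}}

```text
t: 8.72
tool_pos: [0.5146, 0.238, 0.2463]
tool_rot: [2.22, 2.222, 0.007]
contact_force: [2.7, 5.8, 5.6]
grip_width: 0.226
```

```bash
python3 o.py; python3 t.py 116.8 40 5
```

```text
8.725 [0.51458885 0.23800491 0.24634119] [2.65661936 5.78975919 5.55223329] R 0.06609460134168514 ang 114.78818676023319 Frad 4.142486327093152 Ftan -4.83929177832423 0.22611838051641833 [2.22040532 2.2219297  0.0069892 ]
-0.11 -0.2
-0.13 -0.19
-0.14 -0.18
-0.16 -0.16
-0.17 -0.15
-0.18 -0.13
-0.2 -0.12
-0.2 -0.1
-0.21 -0.08
-0.22 -0.06
-0.22 -0.04
-0.23 -0.02
-0.23 -0.0
-0.23 0.02
-0.22 0.04
-0.22 0.06
-0.21 0.07
-0.21 0.09
-0.2 0.11
-0.19 0.13
-0.18 0.14
-0.16 0.16
-0.15 0.17
-0.13 0.18
-0.12 0.2
-0.1 0.2
-0.08 0.21
-0.06 0.22
-0.04 0.22
-0.02 0.23
-0.0 0.23
0.02 0.23
0.04 0.22
0.06 0.22
0.07 0.21
0.09 0.21
0.11 0.2
0.13 0.19
0.14 0.18
0.16 0.16
```

410° done, with a tangential force of about −5 N. From here I'll take short calls and watch for the stop.

{"op": "carry_out", "data": {
  "series": [
    {"dx":-0.11,"dy":-0.2,"dz":0,"yaw":0,"gripper":15},
    {"dx":-0.13,"dy":-0.19,"dz":0,"yaw":0,"gripper":15},
    {"dx":-0.14,"dy":-0.18,"dz":0,"yaw":0,"gripper":15}
  ]
}}

```text
t: 9.1
tool_pos: [0.4999, 0.2287, 0.2463]
tool_rot: [-2.22, -2.222, -0.006]
contact_force: [0.0, 6.8, 6.3]
grip_width: 0.223
```

```bash
python3 o.py
```

```text
9.1 [0.49990376 0.22865617 0.24633953] [0.04428463 6.82912818 6.25090564] R 0.0660567085461628 ang 129.92735452623947 Frad 5.208554600863234 Ftan -4.4170025873090015 0.22262563412037523 [-2.21998352 -2.22205325 -0.00623766]
```

{"op": "carry_out", "data": {
  "series": [
    {"dx":-0.16,"dy":-0.16,"dz":0,"yaw":0,"gripper":15},
    {"dx":-0.17,"dy":-0.15,"dz":0,"yaw":0,"gripper":15},
    {"dx":-0.18,"dy":-0.13,"dz":0,"yaw":0,"gripper":15}
  ]
}}

```text
t: 9.48
tool_pos: [0.4884, 0.2159, 0.2463]
tool_rot: [-2.219, -2.222, -0.005]
contact_force: [-2.9, 8.4, 6.5]
grip_width: 0.223
```

```bash
python3 o.py
```

```text
9.475 [0.48839602 0.21589594 0.24630549] [-2.8788753   8.35157546  6.50927183] R 0.06589188857911871 ang 144.89175856552254 Frad 7.158295418288652 Ftan -5.176441094138459 0.22323516286305692 [-2.21927307 -2.22172869 -0.00520498]
```

{"op": "carry_out", "data": {
  "series": [
    {"dx":-0.2,"dy":-0.12,"dz":0,"yaw":0,"gripper":15},
    {"dx":-0.2,"dy":-0.1,"dz":0,"yaw":0,"gripper":15},
    {"dx":-0.21,"dy":-0.08,"dz":0,"yaw":0,"gripper":15}
  ]
}}

```text
t: 9.85
tool_pos: [0.4805, 0.2004, 0.2463]
tool_rot: [-2.219, -2.222, -0.004]
contact_force: [-5.3, 6.2, 8.2]
grip_width: 0.226
```

```bash
python3 o.py
```

```text
9.85 [0.48053184 0.2004441  0.24630097] [-5.25610899  6.18566573  8.21537435] R 0.06571942709942284 ang 160.03086026774167 Frad 7.052585595577275 Ftan -4.01872849368176 0.22620829824211322 [-2.21916092 -2.2215388  -0.00406444]
```

{"op": "carry_out", "data": {
  "series": [
    {"dx":-0.22,"dy":-0.06,"dz":0,"yaw":0,"gripper":15},
    {"dx":-0.22,"dy":-0.04,"dz":0,"yaw":0,"gripper":15},
    {"dx":-0.23,"dy":-0.02,"dz":0,"yaw":0,"gripper":15}
  ]
}}

```text
t: 10.22
tool_pos: [0.4771, 0.1834, 0.2463]
tool_rot: [-2.219, -2.221, -0.002]
contact_force: [-7.0, 5.0, 9.7]
grip_width: 0.229
```

```bash
python3 o.py
```

```text
10.225 [0.47705754 0.18341717 0.24625959] [-7.01949193  5.04280023  9.70218742] R 0.06546697161133003 ang 175.25353929004194 Frad 7.412694206959059 Ftan -4.444667111950778 0.22868572188602798 [-2.21900358 -2.22132199 -0.00241453]
```

{"op": "carry_out", "data": {
  "series": [
    {"dx":-0.23,"dy":0,"dz":0,"yaw":0,"gripper":15},
    {"dx":-0.23,"dy":0.02,"dz":0,"yaw":0,"gripper":15},
    {"dx":-0.22,"dy":0.04,"dz":0,"yaw":0,"gripper":15}
  ]
}}

```text
t: 10.6
tool_pos: [0.4783, 0.166, 0.2463]
tool_rot: [-2.22, -2.221, -0.001]
contact_force: [-8.5, 2.9, 10.7]
grip_width: 0.221
```

```bash
python3 o.py
```

```text
10.6 [0.47832036 0.16598611 0.24625711] [-8.45956175  2.9086423  10.6828691 ] R 0.06509783297240962 ang 190.63497577111218 Frad 7.77745695745183 Ftan -4.419903661326375 0.22126066166428246 [-2.21957485e+00 -2.22122871e+00 -8.56010723e-04]
```

{"op": "carry_out", "data": {
  "series": [
    {"dx":-0.22,"dy":0.06,"dz":0,"yaw":0,"gripper":15},
    {"dx":-0.21,"dy":0.07,"dz":0,"yaw":0,"gripper":15},
    {"dx":-0.21,"dy":0.09,"dz":0,"yaw":0,"gripper":15}
  ]
}}

```text
t: 10.98
tool_pos: [0.4839, 0.1497, 0.2463]
tool_rot: [-2.22, -2.221, -0.0]
contact_force: [-6.6, 1.5, 10.2]
grip_width: 0.225
```

```bash
python3 o.py
```

```text
10.975 [0.48394609 0.14967551 0.24626038] [-6.58669448  1.54523581 10.24186319] R 0.06486490038648864 ang 205.89154052180692 Frad 5.250780455866675 Ftan -4.266333610888698 0.22518142031953783 [-2.22032474e+00 -2.22146581e+00 -2.34570973e-04]
```

{"op": "carry_out", "data": {
  "series": [
    {"dx":-0.2,"dy":0.11,"dz":0,"yaw":0,"gripper":15},
    {"dx":-0.19,"dy":0.13,"dz":0,"yaw":0,"gripper":15},
    {"dx":-0.18,"dy":0.14,"dz":0,"yaw":0,"gripper":15}
  ]
}}

```text
t: 11.35
tool_pos: [0.4939, 0.1353, 0.2463]
tool_rot: [-2.221, -2.222, -0.0]
contact_force: [-4.7, 0.8, 9.8]
grip_width: 0.225
```

```bash
python3 o.py
```

```text
11.35 [0.49385935 0.135276   0.24625753] [-4.7417255   0.79453479  9.78934867] R 0.06458976182664293 ang 221.41185758487316 Frad 3.030613138249645 Ftan -3.7323759493325643 0.22466979273177104 [-2.22099821e+00 -2.22167184e+00 -4.84032067e-04]
```

{"op": "carry_out", "data": {
  "series": [
    {"dx":-0.16,"dy":0.16,"dz":0,"yaw":0,"gripper":15},
    {"dx":-0.15,"dy":0.17,"dz":0,"yaw":0,"gripper":15},
    {"dx":-0.13,"dy":0.18,"dz":0,"yaw":0,"gripper":15}
  ]
}}

```text
t: 11.72
tool_pos: [0.5008, 0.1286, 0.246]
tool_rot: [-2.208, -2.215, 0.001]
contact_force: [-42.6, 29.9, 24.6]
grip_width: 0.222
```

```bash
python3 o.py
```

```text
11.725 [0.50076415 0.12857454 0.24602774] [-42.596659    29.89147768  24.59325202] R 0.06456084727776346 ang 229.95719999305783 Frad 4.5211311154678455 Ftan -51.84144258683342 0.2216849496170118 [-2.20788115e+00 -2.21491360e+00  1.12750747e-03]
```

The stop is found: the tangential force jumped to −52 N and the handle halted at about 230°, 1.45 turns from the start. I'll hold briefly, then back off to about 140°.

```bash
python3 t.py 236.8 3 -5;echo; python3 t.py 221.8 8 -10
```

```text
0.13 -0.18
0.15 -0.17
0.16 -0.16

0.36 -0.27
0.4 -0.2
0.43 -0.13
0.45 -0.05
0.45 0.03
0.44 0.1
0.42 0.18
0.38 0.25
```

{"op": "carry_out", "data": {
  "series": [
    {"dx":0,"dy":0,"dz":0,"yaw":0,"gripper":15},
    {"dx":0,"dy":0,"dz":0,"yaw":0,"gripper":15}
  ]
}}

```text
t: 11.98
tool_pos: [0.5004, 0.129, 0.2461]
tool_rot: [-2.207, -2.216, 0.001]
contact_force: [-33.5, 23.2, 20.6]
grip_width: 0.226
```

```bash
python3 o.py
```

```text
11.975 [0.50038975 0.12895581 0.24608983] [-33.48581416  23.15542355  20.56951129] R 0.0645120229075304 ang 229.48476843965085 Frad 4.150541138708061 Ftan -40.4999555370053 0.22599277848726526 [-2.20731355e+00 -2.21608603e+00  1.28279691e-03]
```

{"op": "carry_out", "data": {
  "series": [
    {"dx":0.13,"dy":-0.18,"dz":0,"yaw":0,"gripper":15},
    {"dx":0.15,"dy":-0.17,"dz":0,"yaw":0,"gripper":15},
    {"dx":0.16,"dy":-0.16,"dz":0,"yaw":0,"gripper":15},
    {"dx":0.36,"dy":-0.27,"dz":0,"yaw":0,"gripper":15},
    {"dx":0.4,"dy":-0.2,"dz":0,"yaw":0,"gripper":15},
    {"dx":0.43,"dy":-0.13,"dz":0,"yaw":0,"gripper":15},
    {"dx":0.45,"dy":-0.05,"dz":0,"yaw":0,"gripper":15},
    {"dx":0.45,"dy":0.03,"dz":0,"yaw":0,"gripper":15},
    {"dx":0.44,"dy":0.1,"dz":0,"yaw":0,"gripper":15},
    {"dx":0.42,"dy":0.18,"dz":0,"yaw":0,"gripper":15},
    {"dx":0.38,"dy":0.25,"dz":0,"yaw":0,"gripper":15},
    {"dx":0,"dy":0,"dz":0,"yaw":0,"gripper":15},
    {"dx":0,"dy":0,"dz":0,"yaw":0,"gripper":15}
  ]
}}

```text
t: 13.6
tool_pos: [0.4917, 0.2201, 0.2463]
tool_rot: [-2.219, -2.221, -0.004]
contact_force: [-5.1, 7.6, 8.6]
grip_width: 0.219
```

```bash
python3 o.py; python3 t.py 141.8 1 -3
```

```text
13.6 [0.49172779 0.22012445 0.24629916] [-5.13709894  7.58563637  8.634191  ] R 0.06581807089463153 ang 140.20717416876838 Frad 8.802069829049397 Ftan -2.540714736665724 0.21890379365824653 [-2.21853787 -2.22148763 -0.00404821]
0.1 0.09
```

{"op": "carry_out", "data": {
  "series": [
    {"dx":0,"dy":0,"dz":0,"yaw":0,"gripper":30},
    {"dx":0,"dy":0,"dz":0,"yaw":0,"gripper":50},
    {"dx":0,"dy":0,"dz":0,"yaw":0,"gripper":70},
    {"dx":0,"dy":0,"dz":0,"yaw":0,"gripper":85},
    {"dx":0,"dy":0,"dz":0,"yaw":0,"gripper":85},
    {"dx":0,"dy":0,"dz":0,"yaw":0,"gripper":85},
    {"dx":0,"dy":0,"dz":-0.5,"yaw":0,"gripper":85},
    {"dx":0,"dy":0,"dz":-1,"yaw":0,"gripper":85},
    {"dx":0,"dy":0,"dz":-1,"yaw":0,"gripper":85},
    {"dx":0,"dy":0,"dz":-1,"yaw":0,"gripper":85},
    {"dx":0,"dy":0,"dz":-0.5,"yaw":0,"gripper":85},
    {"dx":0,"dy":0,"dz":0,"yaw":0,"gripper":85},
    {"dx":0,"dy":0,"dz":0,"yaw":0,"gripper":85}
  ]
}}

```text
t: 15.22
tool_pos: [0.4921, 0.2185, 0.3442]
tool_rot: [-2.221, -2.221, 0.002]
contact_force: [-0.1, -0.5, 0.4]
grip_width: 0.999
```

```bash
python3 o.py; python3 - <<'E'
from cell import r
from h import *
s=r.snapshot("scene");cv2.imwrite("pics/s3.png",s["img"][:,:,::-1])
s=r.snapshot("side");cv2.imwrite("pics/d3.png",s["img"][:,:,::-1])
for a in(120,140,160):
    a=np.deg2rad(a);print(proj(s,[.5423+.065*np.cos(a),.178+.065*np.sin(a),.2525]))
E
```

```text
15.225 [0.49210409 0.21845818 0.34424948] [-0.09265922 -0.49019554  0.37486198] R 0.064470873151479 ang 141.13099513301012 Frad -0.23547539799574296 Ftan 0.439805339711019 0.999326039068909 [-2.22102934e+00 -2.22101176e+00  1.66754570e-03]
[255.34728391 304.38553007]
[269.77797134 299.94460379]
[280.89040143 292.62810573]
```

View pics/s3.png

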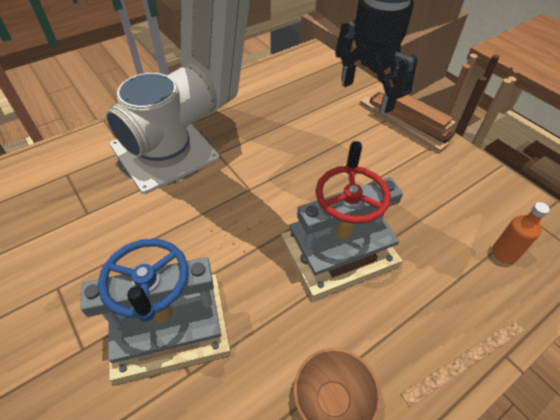

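View pics/d3.png

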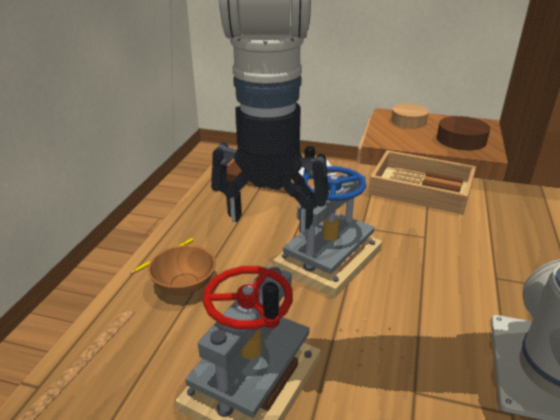

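In the side view the handle is at about (271,300), and the prediction for 140° was (270,300). The gripper is clear, and the blue handle is at (140,299) in the scene view, where it started. I'll hand the job in.

```bash
python3 -c "
from cell import r;print(r.sign_off())"
```

```text
the job is handed in; nothing more can be done
None
```

I cranked the red wheel counter-clockwise to its hard stop, backed it off about a quarter turn clockwise, let go, and handed the job in at about 15 s of the 58 s allowed.

- **Stop:** it came about 1.45 turns after the start, inside the expected 1.2 to 1.7. The tangential force jumped from about 4–5 N to 52 N as the handle halted at about 230°.
- **Back-off:** the handle now sits at about 140°, roughly 89–90° clockwise of the stop. The side picture agrees, with the handle within about 1 px of where 140° should appear.
- **Clearance:** the gripper is open and about 60 mm above the handle, with the measured force near zero.
- **Blue wheel:** it was never approached and looks unmoved in the pictures. I checked that by eye only.

No check failed. The first move call was refused because its rows lacked some keys, and nothing moved. The sign-off gives no verdict, so the final wheel angles are my own measurements.

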